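# Tighten a kiln probe's gland nut: finger-tight, then a quarter turn

### The arm

A 7-joint arm with a two-finger parallel gripper is mounted at the origin on the work surface. World frame = base frame: x ahead of the robot, y to its left, z up, the work surface at z = 0. Lengths are in m, angles in rad, forces in N, time in s.
With the tool pointing down it reaches from about 0.35 to 0.9 m from the base axis. Payload 8.1 kg.
Tool frame: the origin (TCP) lies where the fingers leave the gripper's body, on its centre line; the fingertips stand 66 mm ahead of it and the grasp point (between the pads) lies 47 mm ahead of it; z points along the fingers, y is the line along which they close (so a half turn about z gives the same grasp; the last joint's range is limited). The gripper opens to 92 mm and grips with 3 to 60 N. Pads are 19 mm wide; open, the fingers measure 130 mm over their backs; the gripper's body (75 mm by 190 mm) begins 47 mm behind the grasp point.
Start: joints at [1.018, 0.434, 0.025, 1.573, -0.012, 1.134, -0.075], TCP at [0.272, -0.563, 0.292] pointing down, gripper open.
Joint ranges: [-2.62, 2.62], [-0.44, 2.09], [-1.27, 1.32], [0.08, 2.57], [-1.32, 4.46], [0.12, 2], [-2.74, 2.74]. Speed limits (rad/s): [2.22, 2.22, 3.01, 3.01, 3.14, 3.14, 3.14].

### API

Orientations are given as a rotation vector (axis times angle).
In Python, from cell import arm gives the robot as it stands.
- The arm moves only by the tool send_rows, never from a script. Its argument "motion" is text: rows parted by semicolons, each of 7 numbers parted by spaces: the closure, from 0 (fully open) to 1 (shut), then the shift along the world's x, y, z in m, then the turn, a rotation vector about the world's x, y, z in degrees. A call has 1 to 5 rows; each row shifts and turns the commanded pose from where the row before left it; what a row does not reach is not made up. A row lasts 1/8 s, in which the tool goes at most 62.5 mm and 10.7 degrees, less where a joint would pass 70% of its speed; a pose out of reach is approached as far as the arm can. A call is refused whole if a number of a shift passes 0.0625 or a number of a turn 10.7, either way. A call with a gripper value outside its range is refused whole. The fingers move at their own pace and stop on an object; "force" is the grip in N (left out, the last holds). Time passes only in rows, so rows that do not move let the fingers close. It gives the time, the measured TCP pose, the force, the opening and the grip force at its end, in the units of the state.
- arm.observe(): the state, without advancing time (a new reading comes with each control period).
- arm.get_image(name): name is "side" or "top" or "wrist"; returns (picture, depth): 400x640x3 uint8, blue, green, red; 400x640 float32, m along the optical axis (not along the pixel's ray), 0 where there is no reading.
- arm.camera_model(name): a dict with "fx", "fy", "cx", "cy" (pixels), "view" (4x4, takes a point from world to camera coordinates). Camera axes: x right, y down, z forward; pixel columns grow to the right and rows downward; lengths in m; the calibration is good to about 2 mm. A picture is of the moment at which its call begins: read the wrist's pose just before it. camera_model takes no time and is no camera call; for the wrist camera it gives the pose at the moment of the call.
- arm.sign_off(): hands the job in; it is judged then, once.
The state is a dict: "clock": time; "joints": joint angles; "dq": joint speeds; "joint_efforts": joint torques, N m; "position": TCP position; "ee_rot": TCP orientation; "force": force on the tool from outside, world axes, zero at the start; "ft_torque": the same for the moment, N m; "width": opening from 0.0 (shut) to 1.0 (fully open); "gripper_force": force on a finger pad.
Only numpy, scipy, OpenCV 4.12 (cv2) and the standard library are available. Lean on these libraries where they do the work, as an engineer would, in place of code of your own. Each camera call takes 0.05 s, during which the arm holds its last target. There are 200 camera calls.

### The job

On the port block with the white ceramic probe (not the one with the copper tube, which is finished: leave its wrench alone), turn the knurled brass nut clockwise by its collar until it stops finger-tight. Then push the handle of the ratchet wrench that sits on that nut a quarter turn clockwise, no more, and let go.

Things in the scene. Friction and masses are not known exactly. Their poses are not given: they have to be found in the camera images.
- nut_probe_grip (a point): Point to grip: centre of the gland nut's knurled brass collar, on its upright axis, 85 mm above the table. Collar: 30 mm diameter, from 62 to 92 mm above the table; a white ceramic stub, 12 mm thick, rises from it to 118 mm. It stands amid a fixed blue block 110 mm square, 36 mm high. A second, alike block has a copper stub. Clockwise is as seen from above.
- nut_probe (a joint): Turn of that nut relative to its wrench, rad, growing clockwise. Starts at 0 to 0.5, stops finger-tight at 1.3: a white line on the collar then points along the wrench handle. It turns freely (0.03 N m); a 15 N grip is plenty, and at the stop the fingers then slip on the collar. A hard grip forced on (over 1.8 N m) drags the wrench round.
- wrench_probe_push (a point): Point on the handle of the ratchet ring wrench that sits on that nut: 125 mm from the nut's axis, mid-height, 56 mm above the table; x points outward along the handle, z up. The steel bar with a black grip is 14 mm wide, lies 50 to 62 mm above the table and ends 152 mm from the axis; outside the block the space below and beside it is free.
- wrench_probe (a joint): Turn of that wrench, rad, growing clockwise. 0 at the start, its handle over the block's far left corner (block yaw within 0.3 of square to the robot); a quarter turn, 1.57, brings it over the far right corner. Stiff: 1.8 N m, about 15 N pushed at 125 mm. It stays where it is left and has no stop at the quarter turn.
- wrench_purge (a joint): Turn of the same kind of wrench on the other block, the one with the copper stub (its nut is already tight), rad; 0 at the start. To be left alone.

How it is judged:
On the way, in this order (a step that is already met when the one before it is completed fails the run):
1. the nut is run finger-tight (within 0.12 rad of its stop) with the wrench not yet moved (value of joint nut_probe above 1.18 rad and value of joint wrench_probe below 0.2 rad), for 0.2 s.
2. the wrench has been turned a quarter turn, within 0.25 rad (value of joint wrench_probe between 1.32 and 1.82 rad), for 0.2 s.
At the end, for the whole second after the job is handed in: The white-probe nut is finger-tight (within 0.12 rad of its stop at 1.3), its wrench has been turned 1.57 rad clockwise from its start, within 0.25 rad (14 degrees), and is at rest, and the wrench on the copper-tube block has not been turned (under 0.1 rad) (all of step 2 and value of joint nut_probe above 1.18 rad and velocity of joint wrench_probe between -0.05 and 0.05 rad/s and value of joint wrench_purge below 0.1 rad); the robot touches nothing.
It fails at once if the wrench is turned (over 0.2 rad) before the nut is finger-tight (value of joint wrench_probe above 0.2 rad and value of joint nut_probe below 1.1 rad).
It fails at once if the wrench is turned too far (over 1.87 rad) (value of joint wrench_probe above 1.87 rad).
It fails at once if the wrench on the copper-tube block is turned (over 0.15 rad) (value of joint wrench_purge above 0.15 rad).
It fails at once if the extra turn is made by gripping the nut (hand within 30 mm of its grip point) instead of by the wrench (value of joint wrench_probe between 0.25 and 1.3 rad and distance between the grasp point and nut_probe_grip below 0.03 m).
It also fails if it takes over 50 s, if anything falls off the work surface, if the arm or the gripper's body presses on something with over 40 N, if the wrist force passes 120 N, or if a joint passes its speed limit or range.

## Working session

There is one attempt and no reset: what is moved stays moved. The work goes in short steps, Python scripts to look and compute and a tool call to move; the robot and the scene stay as the last step left them, time stands still between calls to the robot, and variables do not carry over. Pictures are saved under pics/ and viewed, at most 10 in all, crops included, and the job is handed in when it is done.

Besides the shell and the picture viewer there is one more tool, called after "Emit:" as name(argument=value, ...), one argument or row to a line, values as JSON. send_rows: Moves the arm, as the interface text tells. Its arguments: {"type":"object","properties":{"motion":{"type":"string"},"force":{"type":"number"}},"required":["motion"]}

```bash
mkdir -p pics; python3 - <<'E'
from cell import arm
import cv2,numpy as np
s=arm.observe();print(s)
for n in("top","side"):
    im,d=arm.get_image(n);cv2.imwrite(f"pics/{n}0.png",im);np.save(f"pics/{n}0.npy",d)
    m=arm.camera_model(n);print(n,m)
E
```

```text
{'clock': 0.0, 'joints': array([ 1.01835525,  0.43524185,  0.02498622,  1.57409633, -0.01161678,
        1.13398415, -0.07511625]), 'dq': array([ 0.00106189,  0.0013127 ,  0.00037161, -0.0002447 ,  0.00065957,
        0.00022068, -0.00024918]), 'joint_efforts': array([-4.68771577e-04, -6.67839932e+01,  9.85440910e-01, -3.14459753e+01,
       -6.02378463e-02,  4.25973732e-02,  1.48578292e-04]), 'position': array([ 0.27154258, -0.5624801 ,  0.29143361]), 'ee_rot': array([-3.06102755e+00, -7.00168449e-01,  7.58834595e-04]), 'force': array([-0.15770723,  0.37134054,  0.0724439 ]), 'ft_torque': array([-0.00998473,  0.0254315 , -0.05397728]), 'gripper_force': 0.0, 'width': 0.997941896562962}
top {'fx': 446.9319159936826, 'fy': 446.9319159936826, 'cx': 322.1570038854109, 'cy': 201.79235024123517, 'view': array([[-0.0140065 , -0.99982812, -0.01214675,  0.06578671],
       [-0.9972522 ,  0.01485214, -0.07257727,  0.53116304],
       [ 0.0727452 ,  0.01109682, -0.99728882,  0.82250169],
       [ 0.        ,  0.        ,  0.        ,  1.        ]])}
side {'fx': 477.4488262713953, 'fy': 477.4488262713953, 'cx': 321.204080642641, 'cy': 199.8389671903251, 'view': array([[-0.71982048, -0.69386366,  0.02029046,  0.42974687],
       [-0.40786831,  0.39911248, -0.82118979,  0.30237402],
       [ 0.56169558, -0.59938506, -0.57029433,  0.70427354],
       [ 0.        ,  0.        ,  0.        ,  1.        ]])}
```

View pics/top0.png

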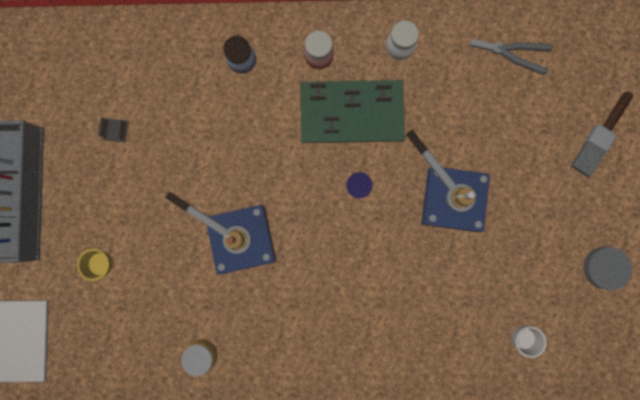

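View pics/side0.png

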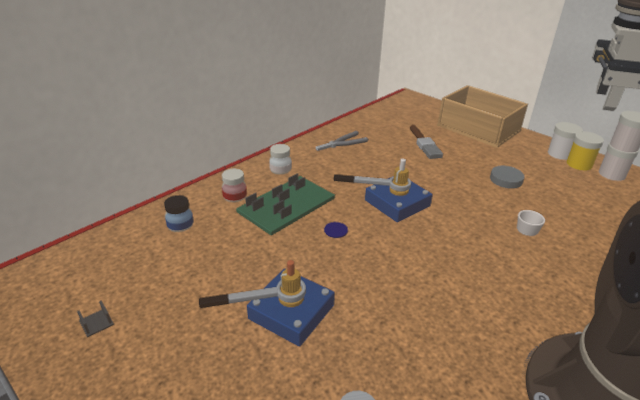

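```bash
cat > h.py <<'E'
import cv2,numpy as np
from cell import arm
def cast(m,uv,z):
    R,t=m["view"][:3,:3],m["view"][:3,3]
    uv=np.atleast_2d(uv).astype(float)
    r=np.c_[(uv[:,0]-m["cx"])/m["fx"],(uv[:,1]-m["cy"])/m["fy"],np.ones(len(uv))]@R
    c=-R.T@t
    return c+r*((np.asarray(z)-c[2])/r[:,2])[:,None]
def proj(m,p):
    q=m["view"][:3,:3]@p+m["view"][:3,3]
    return m["fx"]*q[0]/q[2]+m["cx"],m["fy"]*q[1]/q[2]+m["cy"]
def cent(mask):
    n,l,s,c=cv2.connectedComponentsWithStats(mask.astype(np.uint8))
    return sorted([(int(s[i,4]),*c[i].round(1)) for i in range(1,n)],reverse=True)[:4]
E
python3 - <<'E'
from h import *
m=arm.camera_model("top");im=cv2.imread("pics/top0.png").astype(int);d=np.load("pics/top0.npy")
x0,y0,x1,y1=400,120,500,240
v,u=np.mgrid[y0:y1,x0:x1]
R,t=m["view"][:3,:3],m["view"][:3,3]
D=d[y0:y1,x0:x1]
P=np.stack([(u-m["cx"])/m["fx"]*D,(v-m["cy"])/m["fy"]*D,D],-1)
W=(P-t)@R
z=W[...,2];I=im[y0:y1,x0:x1]
print("z hist",np.histogram(z,bins=[-.02,.01,.03,.042,.05,.065,.085,.1,.112,.125]))
for a,b in((.03,.042),(.085,.1),(.112,.125)):
    k=(z>a)&(z<b); p=np.c_[u[k],v[k]]; print(a,k.sum(),W[k].mean(0), np.ptp(W[k],axis=0))
k=(z>.03)&(z<.042)
r=cv2.minAreaRect(W[k][:,:2].astype(np.float32)*1000);print("block",r)
C=np.array(r[0])/1000
k=(z>.05)&(z<.066)
w=W[k];rr=np.hypot(*(w[:,:2]-C).T);w=w[(rr>.045)]
print("handle",len(w),np.hypot(*(w[:,:2]-C).T).max())
mu=w[:,:2].mean(0);_,_,V=np.linalg.svd(w[:,:2]-mu);print(mu,V[0],"ang from C",np.degrees(np.arctan2(*(mu-C)[::-1])),"axis ang",np.degrees(np.arctan2(V[0][1],V[0][0])), "perp off",np.cross(V[0],C-mu))
c=im[120:240,400:500].astype(np.uint8)
cv2.imwrite("pics/c.png",cv2.resize(c,None,fx=5,fy=5,interpolation=cv2.INTER_CUBIC))
E
```

```text
z hist (array([7755,  254, 2676,   25,  880,   92,  198,   19,   45]), array([-0.02 ,  0.01 ,  0.03 ,  0.042,  0.05 ,  0.065,  0.085,  0.1  ,
        0.112,  0.125]))
0.03 2676 [ 0.52955318 -0.19015162  0.03653677] [0.11983065 0.12226414 0.01193569]
0.085 198 [ 0.53349132 -0.18807828  0.09185444] [0.02997444 0.03210379 0.01246697]
0.112 45 [ 0.53390582 -0.19022351  0.11765838] [0.01047028 0.0120064  0.00850408]
block ((534.1290283203125, -191.06112670898438), (110.40510559082031, 110.31458282470703), 81.36993408203125)
handle 507 0.1515223365171833
[ 0.61269928 -0.13166914] [-0.80409155 -0.5945055 ] ang from C 37.08597439237285 axis ang -143.52261183761533 perp off 0.0010461469143020416<stdin>:19: DeprecationWarning: Arrays of 2-dimensional vectors are deprecated. Use arrays of 3-dimensional vectors instead. (deprecated in NumPy 2.0)
```

View pics/c.png

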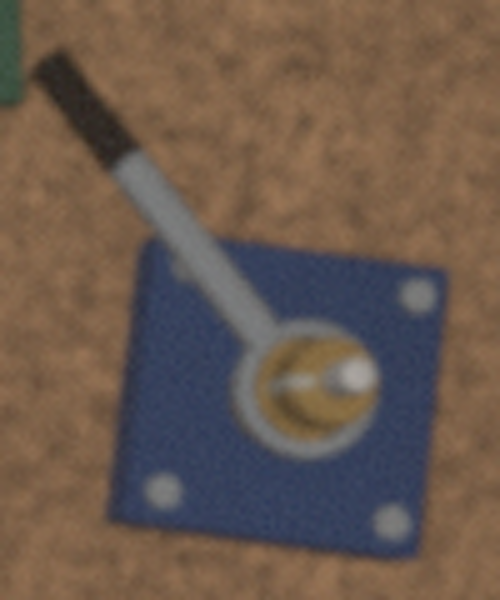

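Emit:
send_rows(
  motion="0 0.026 0.037 0 0 0 8.4;0 0.026 0.037 0 0 0 8.4;0 0.026 0.037 0 0 0 8.4;0 0.026 0.037 0 0 0 8.4;0 0.026 0.037 0 0 0 8.4",
  force=15,
)

```text
clock: 0.72
position: [0.4022, -0.3765, 0.292]
ee_rot: [-2.604, -1.757, 0.0]
force: [1.4, -0.7, -0.1]
width: 1.001
gripper_force: 0.0
```

Emit:
send_rows(
  motion="0 0.026 0.037 0 0 0 8.4;0 0.026 0.037 0 0 0 8.4;0 0.026 0.037 0 0 0 8.4;0 0.026 0.037 0 0 0 8.4;0 0.026 0.037 0 0 0 8.4",
)

```text
clock: 1.35
position: [0.5322, -0.1917, 0.292]
ee_rot: [-1.801, -2.574, 0.0]
force: [0.3, 0.1, -0.3]
width: 1.003
gripper_force: 0.0
```

Emit:
send_rows(
  motion="0 0 0 0 0 0 0;0 0 0 0 0 0 0",
)

```text
clock: 1.6
position: [0.5313, -0.1934, 0.2918]
ee_rot: [-1.808, -2.568, 0.001]
force: [-0.2, -0.4, 0.0]
width: 1.0
gripper_force: 0.0
```

```bash
python3 - <<'E'
from h import *
s=arm.observe();print(s["clock"],s["joints"],s["position"],s["ee_rot"],s["force"])
m=arm.camera_model("wrist");print(m)
im,d=arm.get_image("wrist");cv2.imwrite("pics/w1.png",im)
print(proj(m,np.array([.534,-.19,.118])),proj(m,np.array([.534,-.19,.092])))
E
```

```text
1.6 [ 0.5715256   0.37793137 -0.42948628  1.69357008  0.17299807  1.10866072
  0.43491955] [ 0.53126505 -0.19340105  0.2918078 ] [-1.80836407e+00 -2.56805610e+00  1.28923718e-03] [-0.18847523 -0.40195914  0.03749376]
{'fx': 340.23765891209416, 'fy': 340.23765891209416, 'cx': 323.6479532000645, 'cy': 198.80667317842986, 'view': array([[ 0.94191746,  0.33584085, -0.00155892, -0.43484829],
       [ 0.32466962, -0.90937896,  0.2600376 , -0.38163819],
       [ 0.08591359, -0.24544009, -0.96559723,  0.29657342],
       [ 0.        ,  0.        ,  0.        ,  1.        ]])}
(np.float64(328.7697600698258), np.float64(192.87334520709854)) (np.float64(328.3874281613456), np.float64(185.70804900969716))
```

View pics/w1.png

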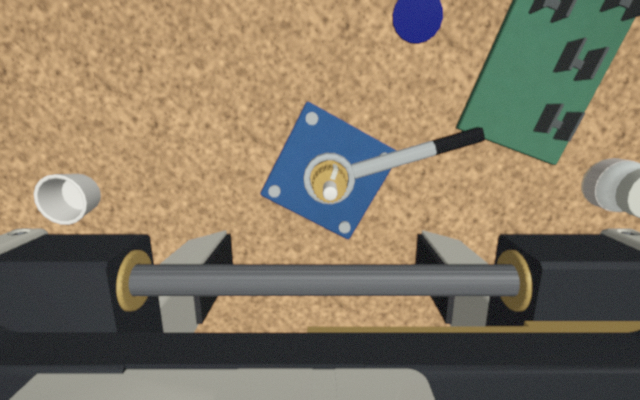

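Emit:
send_rows(
  motion="0 0.001 0.001 -0.035 0 0 0;0 0.001 0.001 -0.035 0 0 0;0 0.001 0.001 -0.035 0 0 0;0 0 0 -0.033 0 0 0;0 0 0 -0.02 0 0 0",
)

```text
clock: 2.28
position: [0.5332, -0.1915, 0.1325]
ee_rot: [-1.81, -2.565, 0.002]
force: [-0.1, 0.1, -0.0]
width: 0.998
gripper_force: 0.0
```

Emit:
send_rows(
  motion="0 0 0 0 0 0 0;0.4 0 0 0 0 0 0;0.4 0 0 0 0 0 0;0.4 0 0 0 0 0 0",
)

```text
clock: 2.78
position: [0.5351, -0.1901, 0.1351]
ee_rot: [1.807, 2.568, 0.001]
force: [-0.3, 0.3, -0.4]
width: 0.723
gripper_force: 0.0
```

Emit:
send_rows(
  motion="1 0 0 0 0 0 0;1 0 0 0 0 0 0;1 0 0 0 0 0 0;1 0 0 0 0 0 0;1 0 0 0 0 0 0",
  force=15,
)

```text
clock: 3.4
position: [0.535, -0.1897, 0.1343]
ee_rot: [1.807, 2.57, 0.001]
force: [1.5, 0.2, -0.9]
width: 0.322
gripper_force: 15.0
```

Emit:
send_rows(
  motion="1 0 0 0 0 0 0;1 0 0 0 0 0 0;1 0 0 0 0 0 0;1 0 0 0 0 0 0;1 0 0 0 0 0 0",
)

```text
clock: 4.03
position: [0.5349, -0.1898, 0.1343]
ee_rot: [1.807, 2.57, 0.0]
force: [3.1, 1.5, -2.4]
width: 0.316
gripper_force: 15.0
```

Emit:
send_rows(
  motion="1 0 0 0 0 0 -7;1 0 0 0 0 0 -7;1 0 0 0 0 0 -7;1 0 0 0 0 0 -7;1 0 0 0 0 0 -7",
)

```text
clock: 4.65
position: [0.5348, -0.1898, 0.1343]
ee_rot: [-2.5, -1.903, -0.0]
force: [1.4, -0.7, -1.8]
width: 0.323
gripper_force: 15.0
```

Emit:
send_rows(
  motion="1 0 0 0 0 0 -7;1 0 0 0 0 0 -7;1 0 0 0 0 0 -7;1 0 0 0 0 0 -6;1 0 0 0 0 0 -5",
)

```text
clock: 5.28
position: [0.5344, -0.1899, 0.1344]
ee_rot: [-2.927, -1.142, 0.001]
force: [-0.1, 0.9, 1.5]
width: 0.322
gripper_force: 15.0
```

```bash
python3 - <<'E'
from h import *
s=arm.observe();print(s["clock"],s["joints"],s["position"],s["ee_rot"],s["force"],s["ft_torque"])
E
```

```text
5.275 [ 0.29682225  0.52255388 -0.06901275  1.87939784  0.05158919  0.74197261
 -0.62807013] [ 0.53435221 -0.1899474   0.13435839] [-2.92681896e+00 -1.14160116e+00  1.20780739e-03] [-0.07174831  0.85387603  1.54621208] [ 0.01840041 -0.08210982  0.22664426]
```

Emit:
send_rows(
  motion="1 0 0 0 0 0 -6;1 0 0 0 0 0 -6;1 0 0 0 0 0 0;0.3 0 0 0 0 0 0;0 0 0 0 0 0 0",
)

```text
clock: 5.9
position: [0.5346, -0.1899, 0.1341]
ee_rot: [-3.028, -0.835, 0.0]
force: [-0.6, -0.7, -1.0]
width: 0.492
gripper_force: 0.0
```

Emit:
send_rows(
  motion="0 0 0 0 0 0 0;0 0 0 0 0 0 0;0 0 0 0.03 0 0 0;0 0 0 0.05 0 0 0;0 0 0 0.05 0 0 0",
)

```text
clock: 6.52
position: [0.5344, -0.1898, 0.2655]
ee_rot: [-3.029, -0.834, 0.001]
force: [1.6, 0.2, 0.1]
width: 0.992
gripper_force: 0.0
```

Emit:
send_rows(
  motion="0 0 0 0.03 0 0 0;0 0 0 0 0 0 0",
)

```text
clock: 6.78
position: [0.5358, -0.1902, 0.2968]
ee_rot: [3.027, 0.833, 0.007]
force: [0.4, 0.3, 0.1]
width: 1.001
gripper_force: 0.0
```

```bash
python3 - <<'E'
from h import *
s=arm.observe();print(s["clock"],s["joints"],s["position"],s["ee_rot"],s["force"])
m=arm.camera_model("wrist");im,d=arm.get_image("wrist")
u,v=map(int,proj(m,np.array([.56,-.17,.08])));print(u,v)
c=im[max(v-75,0):v+75,u-100:u+100]
cv2.imwrite("pics/w2.png",cv2.resize(c,None,fx=4,fy=4,interpolation=cv2.INTER_CUBIC))
E
```

```text
6.775 [ 0.25103159  0.33772579 -0.00531962  1.71024473  0.00210183  1.08865322
 -0.78864106] [ 0.53580178 -0.19017529  0.29684503] [3.02653303 0.83290853 0.00671924] [0.35579878 0.32544112 0.05504838]
316 151
```

View pics/w2.png

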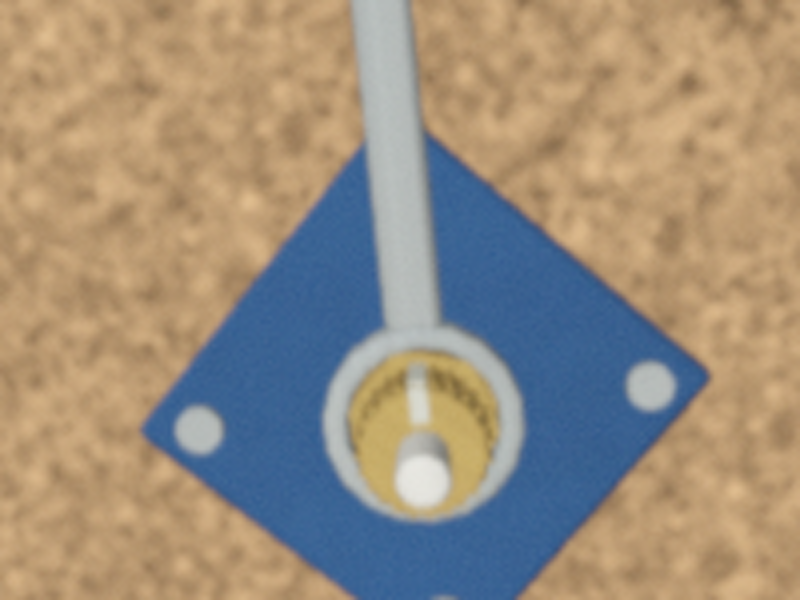

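```bash
python3 - <<'E'
from h import *
m=arm.camera_model("top");d=np.load("pics/top0.npy")
v,u=np.mgrid[0:400,0:640];R,t=m["view"][:3,:3],m["view"][:3,3]
W=(np.stack([(u-m["cx"])/m["fx"]*d,(v-m["cy"])/m["fy"]*d,d],-1)-t)@R
C=np.array([.534,-.19])
def maxz(c,yang,hx,hy):
    q=W[...,:2]-c;a=np.radians(yang);l=q[...,0]*np.cos(a)+q[...,1]*np.sin(a);k=-q[...,0]*np.sin(a)+q[...,1]*np.cos(a)
    s=(abs(l)<hy)&(abs(k)<hx)&(d>0);return W[s][:,2].max()
for off in (38,30):
    a=np.radians(36.5);c=C+.122*np.array([np.cos(a),np.sin(a)])+off/1000*np.array([-np.sin(a),np.cos(a)])
    print(off,c,"finger",maxz(c,-53.5,.013,.021),"body",maxz(c,-53.5,.04,.097))
for th in range(36,-60,-15):
    a=np.radians(th);o=C+.122*np.array([np.cos(a),np.sin(a)])+.026*np.array([-np.sin(a),np.cos(a)]);print(th,o.round(4),maxz(o,th-90,.04,.097))
E
```

```text
38 [ 0.60946727 -0.08688506] finger 0.004259336214119991 body 0.06608249020706676
30 [ 0.61422585 -0.09331591] finger 0.004259336214119991 body 0.06608249020706676
36 [ 0.6174 -0.0973] 0.06608249020706676
21 [ 0.6386 -0.122 ] 0.06608249020706676
6 [ 0.6526 -0.1514] 0.06597091992725379
-9 [ 0.6586 -0.1834] 0.06597091992725379
-24 [ 0.656  -0.2159] 0.006149200921637837
-39 [ 0.6452 -0.2466] 0.006149200921637837
-54 [ 0.6267 -0.2734] 0.00577794623696029
```

Emit:
send_rows(
  motion="1 0.024 0.034 0 0 0 5.7;1 0.024 0.034 0 0 0 0;1 0.025 0.035 0 0 0 0;1 0 0 0 0 0 0;1 0 0 0 0 0 0",
  force=40,
)

```text
clock: 7.45
position: [0.607, -0.0874, 0.2927]
ee_rot: [-2.983, -0.983, 0.004]
force: [-0.6, 0.5, -0.9]
width: 0.504
gripper_force: 0.0
```

Emit:
send_rows(
  motion="1 0 0 -0.03 0 0 0;1 0 0 -0.03 0 0 0;1 0 0 -0.02 0 0 0;1 0 0 0 0 0 0;1 0 0 0 0 0 0",
)

```text
clock: 8.07
position: [0.6077, -0.0878, 0.215]
ee_rot: [2.984, 0.981, 0.001]
force: [-0.2, -0.1, -0.9]
width: 0.005
gripper_force: 0.0
```

Emit:
send_rows(
  motion="1 0 0 0 0 0 0;1 0 0 0 0 0 0",
)

```text
clock: 8.32
position: [0.608, -0.087, 0.215]
ee_rot: [2.983, 0.983, 0.002]
force: [0.7, -0.2, 0.5]
width: 0.005
gripper_force: 0.0
```

Emit:
send_rows(
  motion="1 0 0 -0.03 0 0 0;1 0 0 -0.03 0 0 0;1 0 0 -0.03 0 0 0;1 0 0 -0.015 0 0 0;1 0 0 0 0 0 0",
)

```text
clock: 8.95
position: [0.6074, -0.0868, 0.1087]
ee_rot: [-2.983, -0.983, 0.002]
force: [0.8, -0.5, 0.3]
width: 0.007
gripper_force: 0.0
```

Emit:
send_rows(
  motion="1 0.0036 -0.0048 0 0 0 0;1 0 0 0 0 0 0;1 0 0 0 0 0 0",
)

```text
clock: 9.32
position: [0.6117, -0.0918, 0.11]
ee_rot: [2.984, 0.982, 0.002]
force: [0.7, -0.0, -0.3]
width: 0.003
gripper_force: 0.0
```

```bash
python3 - <<'E'
from h import *
s=arm.observe();p=s["position"][:2];print(s["clock"],s["joints"].round(2),s["position"],s["force"])
# path: tool centre (r along handle, off behind it), handle angle th -> deltas
C=np.array([.534,-.19]);r,off=.122,.026
f=lambda th:C+r*np.array([np.cos(th),np.sin(th)])+off*np.array([-np.sin(th),np.cos(th)])
for off in(.026,):
  prev=p
  for th in np.radians([36.5,30.5,24.5,18.5,12.5,6.5,.5,-5.5,-11.5,-17.5,-23.5,-29.5,-35.5,-41.5,-47.5,-53.5]):
    q=f(th);print(round(np.degrees(th),1),q.round(4),((q-prev)*1000).round(1));prev=q
E
```

```text
9.325 [ 0.1   0.62 -0.06  1.77  0.05  0.76 -0.91] [ 0.61173636 -0.09178818  0.10998969] [ 0.72085363 -0.03187546 -0.30695214]
36.5 [ 0.6166 -0.0965] [ 4.9 -4.7]
30.5 [ 0.6259 -0.1057] [ 9.3 -9.1]
24.5 [ 0.6342 -0.1157] [  8.3 -10.1]
18.5 [ 0.6414 -0.1266] [  7.2 -10.9]
12.5 [ 0.6475 -0.1382] [  6.  -11.6]
6.5 [ 0.6523 -0.1504] [  4.8 -12.1]
0.5 [ 0.6558 -0.1629] [  3.5 -12.6]
-5.5 [ 0.6579 -0.1758] [  2.2 -12.9]
-11.5 [ 0.6587 -0.1888] [  0.8 -13. ]
-17.5 [ 0.6582 -0.2019] [ -0.6 -13. ]
-23.5 [ 0.6562 -0.2148] [ -1.9 -12.9]
-29.5 [ 0.653  -0.2274] [ -3.3 -12.6]
-35.5 [ 0.6484 -0.2397] [ -4.6 -12.2]
-41.5 [ 0.6426 -0.2514] [ -5.8 -11.7]
-47.5 [ 0.6356 -0.2624] [ -7. -11.]
-53.5 [ 0.6275 -0.2726] [ -8.1 -10.2]
```

Emit:
send_rows(
  motion="1 0.0049 -0.0047 0 0 0 0;1 0.0093 -0.0091 0 0 0 -6;1 0.0083 -0.0101 0 0 0 -6;1 0.0072 -0.0109 0 0 0 -6;1 0.006 -0.0116 0 0 0 -6",
)

```text
clock: 9.95
position: [0.6461, -0.1332, 0.1092]
ee_rot: [-3.116, -0.341, 0.005]
force: [-8.3, 13.5, 8.8]
width: 0.004
gripper_force: 8.2
```

Emit:
send_rows(
  motion="1 0.0048 -0.0121 0 0 0 -6;1 0.0035 -0.0126 0 0 0 -6;1 0.0022 -0.0129 0 0 0 -6;1 0.0008 -0.013 0 0 0 -6;1 0 0 0 0 0 0",
)

```text
clock: 10.58
position: [0.6591, -0.1851, 0.1093]
ee_rot: [-3.121, 0.314, 0.001]
force: [-0.8, 9.3, 3.9]
width: 0.003
gripper_force: 4.6
```

```bash
cat > w.py <<'E'
from h import *
s=arm.observe();print(s["clock"],s["joints"].round(2),s["position"].round(4),s["ee_rot"].round(3),s["force"].round(1),s["width"])
m=arm.camera_model("top");im,d=arm.get_image("top");cv2.imwrite("pics/t_%d.png"%(s["clock"]*100),im[110:290,380:520].repeat(4,0).repeat(4,1)[:600])
v,u=np.mgrid[0:400,0:640];R,t=m["view"][:3,:3],m["view"][:3,3]
W=(np.stack([(u-m["cx"])/m["fx"]*d,(v-m["cy"])/m["fy"]*d,d],-1)-t)@R
q=W[...,:2]-[.534,-.19];r=np.hypot(q[...,0],q[...,1])
k=(W[...,2]>.053)&(W[...,2]<.067)&(r>.035)&(r<.16)
a=np.degrees(np.arctan2(q[...,1],q[...,0]))[k];print("n",k.sum(),"handle angle pct",np.percentile(a,[5,25,50,75,95]).round(1),"rmax",r[k].max())
E
python3 w.py
```

```text
10.575 [ 0.09  0.71  0.17  1.6  -0.15  0.85 -1.45] [ 0.6591 -0.1851  0.1093] [-3.121e+00  3.140e-01  1.000e-03] [-0.8  9.3  3.9] 0.002722662891451313
n 306 handle angle pct [-15.6 -12.2  -8.6  -5.7  -2.9] rmax 0.09923821296085841
```

Emit:
send_rows(
  motion="1 -0.0006 -0.013 0 0 0 -6;1 -0.0019 -0.0129 0 0 0 -6;1 -0.0033 -0.0126 0 0 0 -6;1 -0.0046 -0.0122 0 0 0 -6;1 -0.0058 -0.0117 0 0 0 -6",
)

```text
clock: 11.25
position: [0.6461, -0.2455, 0.1096]
ee_rot: [-2.932, 1.108, -0.004]
force: [9.7, 12.0, -0.4]
width: 0.003
gripper_force: 7.9
```

Emit:
send_rows(
  motion="1 -0.0035 -0.0055 0 0 0 -3;1 0 0 0 0 0 0",
)

```text
clock: 11.5
position: [0.6417, -0.2529, 0.1095]
ee_rot: [-2.904, 1.184, -0.004]
force: [7.4, 7.3, -1.2]
width: 0.006
gripper_force: 5.4
```

```bash
python3 w.py; ls pics
```

```text
11.5 [ 0.1   0.73  0.32  1.59 -0.29  0.86 -1.81] [ 0.6417 -0.2529  0.1095] [-2.904  1.184 -0.004] [ 7.4  7.3 -1.2] 0.005883521334538072
n 340 handle angle pct [-48.6 -44.9 -41.8 -38.7 -34.9] rmax 0.11301543755867496
c.png
side0.npy
side0.png
t_1057.png
t_1150.png
top0.npy
top0.png
w1.png
w2.png
```

Emit:
send_rows(
  motion="1 -0.0067 -0.0105 0 0 0 -5.5;1 -0.0075 -0.0095 0 0 0 -5.5;1 0 0 0 0 0 0;1 0 0 0 0 0 0",
)

```text
clock: 12.05
position: [0.627, -0.273, 0.1095]
ee_rot: [-2.778, 1.456, -0.001]
force: [4.6, 8.4, 1.0]
width: 0.004
gripper_force: 4.6
```

Emit:
send_rows(
  motion="1 0.011 0.013 0 0 0 0;1 0.022 0.027 0 0 0 0;1 0 0 0.04 0 0 0;1 0 0 0.06 0 0 0;1 0 0.06 0.06 0 0 0",
)

```text
clock: 12.68
position: [0.6573, -0.1966, 0.2563]
ee_rot: [2.772, -1.471, 0.006]
force: [0.7, 2.3, 0.0]
width: 0.003
gripper_force: 0.0
```

Emit:
send_rows(
  motion="1 -0.04 0.045 0 0 0 0;1 -0.04 0.045 0 0 0 0;1 -0.04 0.045 0 0 0 0;1 -0.04 0.045 0 0 0 0;1 0 0 0 0 0 0",
)

```text
clock: 13.3
position: [0.495, -0.0083, 0.2534]
ee_rot: [-2.784, 1.455, 0.004]
force: [0.8, 0.3, 0.8]
width: 0.002
gripper_force: 0.0
```

```bash
python3 w.py; ls pics/t_*
```

```text
13.3 [-0.44  0.27  0.44  1.96 -0.14  0.94 -2.46] [ 0.495  -0.0083  0.2534] [-2.784  1.455  0.004] [0.8 0.3 0.8] 0.0018465208531115627
n 165 handle angle pct [-56.3 -55.1 -53.5 -52.  -50.7] rmax 0.15227145320031926
pics/t_1057.png
pics/t_1150.png
pics/t_1330.png
```

View pics/t_1330.png

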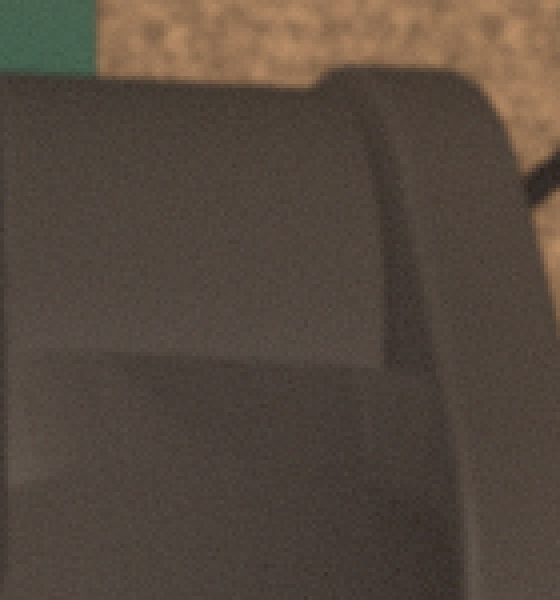

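The arm hides the nut here; only the grip end of the handle shows, at the right edge (540,185). I'll check with the side camera.

```bash
python3 - <<'E'
from h import *
m=arm.camera_model("side");im,d=arm.get_image("side")
u,v=map(int,proj(m,np.array([.55,-.2,.08])))
cv2.imwrite("pics/s3.png",cv2.resize(im[v-55:v+55,u-70:u+70],None,fx=5,fy=5,interpolation=cv2.INTER_CUBIC))
E
```

```text
(no output)
```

View pics/s3.png

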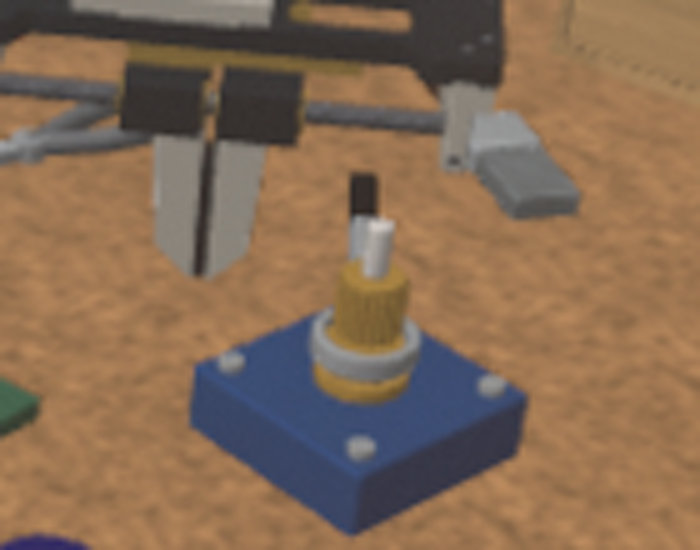

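The handle (365,190) now lies over the far right corner and the gripper is clear of everything.

```bash
python3 -c "
from cell import arm
print(arm.sign_off())"
```

```text
the job is handed in; nothing more can be done
None
```

I ran the white-probe nut finger-tight, turned its wrench about 90° clockwise (measured by camera), left the copper-tube block alone, and handed the job in with the arm clear; the collar's white line was hidden from view after the push, so I did not recheck the nut, and no verdict was returned.

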